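# Cock the bottle clamp and take out the capped bottle

## Robot

A 6-joint arm with a two-finger parallel gripper is mounted at the origin on the work surface. World frame = base frame: x ahead of the robot, y to its left, z up, the work surface at z = 0. Lengths are in m, angles in rad, forces in N, time in s.
With the tool pointing down it reaches from about 0.25 to 0.725 m from the base axis. Payload 4 kg.
Tool frame: the origin (TCP) lies midway between the tips of the shut fingers; the grasp point (between the pads) lies 19 mm behind it; y points along the fingers, x is the direction in which the jaws open and shut, and the axes are right-handed (so a half turn about y gives the same grasp; the last joint's range is limited). The gripper opens to 85 mm and grips with 20 to 120 N. Pads are 22 mm wide; open, the fingers measure 114 mm over their backs; the gripper's body (76 mm by 85 mm) begins 54 mm behind the grasp point. The pads swing forward as they close: fully open they stand 13 mm farther back than shut.
Start: joints at [-1.262, 0.241, 0.005, 1.335, 0, 1.571], TCP at [0.152, -0.476, 0.231] pointing down, gripper open.
Joint ranges: [-2.72, 2.72], [-1.05, 1.87], [-1.09, 1.28], [-1.99, 2.15], [-1.42, 1.44], [-3.14, 3.14]. Speed limits (rad/s): [2.79, 2.79, 3.14, 3.14, 3.14, 3.14].

## Interface

Orientations are given as a unit quaternion [x, y, z, w].
In Python, from workcell import bot gives the robot as it stands. The module is installed in compiled form; this text tells all that it offers.
- The arm moves only by the shell command python3 -m inch 'ROWS'. ROWS is text: rows parted by semicolons, each of 7 numbers parted by spaces: the turn, a rotation vector about the tool's x, y, z in degrees, then the shift along the tool's x, y, z in mm, then the closure, from 0 (fully open) to 1 (shut). In form: ax ay az dx dy dz fingers; .... A call has 1 to 12 rows; each row shifts and turns the commanded pose from where the row before left it, along the tool's axes as they then stand; what a row does not reach is not made up. A row lasts 1/8 s, in which the tool goes at most 62.5 mm and 10.7 degrees, less where a joint would pass 70% of its speed; a pose out of reach is approached as far as the arm can. A call with a gripper value outside its range is refused whole. The fingers move at their own pace and stop on an object; the grip force is fixed at half the most. Time passes only in rows, so rows that do not move let the fingers close. It gives the time, the measured TCP pose, the force and the opening at its end, in the units of the state.
- bot.get_obs(): the state, without advancing time (a new reading comes with each control period).
- bot.camera(name): name is "side" or "top" or "wrist"; returns a dict with "color" (420x560x3 uint8, blue, green, red), "fx", "fy", "cx", "cy" (pixels), "k1" (the pictures are not rectified: a ray, as slopes to the right and down, at radius r is drawn at 1 + k1 r^2 times it, then the intrinsics apply), "extrinsics" (4x4, takes a point from world to camera coordinates). Camera axes: x right, y up, looking along -z (the intrinsics and any distortion apply to the point x, -y, -z); pixel columns grow to the right and rows downward; lengths in m; the calibration is good to about 2 mm. A picture is of the moment at which its call begins. There is no depth.
- bot.job_done(): hands the job in, once; it reports no verdict.
Trained networks look in the newest picture that a camera, given by its name, has taken for a name from the list of things; names that differ only in an ending like _2 or _b are one class to them, and where a whole thing is asked for, a point or a joint stands for the part that bears it (a point fixed in the world has none). Each returns a list of dicts, best first, with "conf" (0 to 1); they miss things now and then, are a little off and sometimes report something else, mostly with a low value. They report only what shows in the picture. A call takes as long as a camera call.
- bot.look_for(name, camera): "extent" ([left, top, right, bottom] in pixels, round what is visible of it).
- bot.cut_out(name, camera): "region" (420x560 bool, what is visible of it) and "extent" ([left, top, right, bottom] in pixels, round what is visible of it).
- bot.spot_point(name, camera): "point" ([column, row] in pixels: a listed point, or the origin of a listed thing).
The state is a dict: "clock": time; "joint_pos": joint angles; "joint_vel": joint speeds; "tau": joint torques, N m; "eef_pos": TCP position; "tool_rot": TCP orientation; "ft_force": force on the tool from outside, world axes, zero at the start; "ft_torque": the same for the moment, N m; "grip_width": finger opening in m.
Only numpy, scipy, OpenCV 4.12 (cv2) and the standard library are available. Lean on these libraries where they do the work, as an engineer would, in place of code of your own. Each camera call takes 0.05 s, during which the arm holds its last target.

## Task

The bottle in the bench clamp has its cap on and can come out. Draw the sprung clamp arm back by its upright handle until it hooks on its hair-trigger catch, not jamming it hard into the rubber buffer just behind, and ease it onto the catch so that it neither snaps nor fires. Then lift the bottle out and stand it upright on the tray with the finished ones, leaving the clamp cocked and everything else where it is.

Things in the scene. Friction and masses are not known exactly. Their poses are not given: they have to be found in the camera images.
- clamp: Bench bottle clamp, bolted down: steel base plate 310 x 260 x 10 mm (x -200 to +110, y -140 to +120 mm in its frame). Origin on the table, z up. The bottle stands on the base at x +45, y 0 in a rubber-faced V jaw (top 88 mm above the table) opening to -x; the sprung arm lies across its front and presses it into the V.
- hinge (a point): Point on the upright hinge axis of the clamp arm, 60 mm above the table (the arm's half height); in the clamp's frame x -3, y +90 mm. Beyond the end of the arm's way lie, both on one plate bolted to the base, the catch and a rubber buffer behind it.
- clamp_arm (a joint): Angle of the sprung arm, rad. 0: pressing on the bottle; grows as it is drawn back from the V, clockwise seen from above about the hinge. Spring load at the handle about 5 N at 0, rising 9 N per rad. Let go before the catch is in, the arm flies shut; let go while drawn past the catch, it snaps onto it (over 2 rad/s is too hard): ease it until the handle carries no load.
- catch (a point): Fixed point on the clamp, 60 mm above the table: mid-range place of the hooked arm's nose (arm angle 0.52). The catch is set anywhere along its slot, not measured: the arm may hook at 0.38 to 0.66 rad. The nose rides up the catch's ramp (1 to 2 N more at the handle) from 0.1 rad before that; the catch is in 0.005 past it.
- buffer_mid (a point): Fixed point on the clamp, 60 mm above the table: mid-range place of the rubber buffer's face. It is set with the catch: the arm meets it 0.017 rad past its hooked angle, wherever that is, and feels about 5 N per mm more at the handle. Over 15 N on the buffer spoils it.
- tab_mid (a point): Fixed point on the clamp, 60 mm above the table: mid-range place of the catch's thumb tab (plate 14 x 4 mm, top 80 mm above the table). A light touch (2 N) on the tab or the catch fires the hooked arm. The buffer's post stands 72 mm above the table.
- handle (a point): Middle of the arm's upright round handle, 105 mm above the table, 175 mm from the hinge axis: a black sleeve 17 mm in diameter, 60 mm tall (70 to 130 mm above the table, a 3 mm screw head on top), on the flat arm (22 mm wide, top 70 mm above the table). Axes as the arm's: at arm angle 0 as the clamp's.
- bottle_mid (a point): Half-way up, on the axis, of the capped green glass bottle in the clamp: 60 mm in diameter, 215 mm tall, about 0.4 kg, with an aluminium screw cap 28 mm in diameter and 16 mm tall on top (the cap's middle is 99.5 mm above this point; the neck under it is 24 mm in diameter from 55 mm above this point). Its foot stands 10 mm above the table, on the base plate.
- tray: Flat aluminium tray, fixed, 280 (its x) x 200 (its y) mm, floor 3 mm thick, rim 14 mm high and 3 mm thick. Origin under its centre at table height. The finished bottles stand at its +x end; the half towards -x is free (about x -60, y 0).
- done1_mid (a point): Half-way up a finished bottle (same make and size) standing on the tray. Leave it standing.
- done2_mid (a point): Half-way up the other finished bottle on the tray. Leave it standing.
- capbin: Grey open bin 240 x 180 x 60 mm with loose caps in it; origin under its centre. Leave it.
- cap1: Loose aluminium cap, 28 mm in diameter, 16 mm tall, lying on the clamp's base plate; origin at its underside. Leave it.
- cap2: A second loose cap on the base plate. Leave it.
- spanner: Spanner 170 mm long, lying on the table beyond the clamp. Leave it.
- brush: Hand brush lying on the table beyond the clamp. Leave it.
- grease: Small jar 60 mm in diameter, 70 mm tall. Leave it.

How it is judged:
By the outcome, as a careful person would: the job done as asked, in the order asked, and still so for the second after the job is handed in, with the robot touching nothing.
It also fails if it takes over 72 s, if anything falls off the work surface, if the arm or the gripper's body presses on something with over 40 N, if the wrist force passes 120 N, or if a joint passes its speed limit or range.

## Working session

There is one attempt and no reset: what is moved stays moved. The work goes in short steps, Python scripts to look and compute and a shell command to move; the robot and the scene stay as the last step left them, time stands still between calls to the robot, and variables do not carry over. Pictures are saved under pics/ and viewed, and the job is handed in when it is done.

```bash
mkdir -p pics; ls; cat > h.py <<'E'
import numpy as np, cv2
from workcell import bot
def snap(n,fn=None):
    c=bot.camera(n)
    if fn: cv2.imwrite('pics/'+fn,c['color'])
    return c
def proj(c,p):
    p=np.atleast_2d(p); E=np.array(c['extrinsics']); q=p@E[:3,:3].T+E[:3,3]
    s=np.c_[q[:,0]/-q[:,2],-q[:,1]/-q[:,2]]; r2=(s**2).sum(1,keepdims=True); s=s*(1+c['k1']*r2)
    return np.c_[s[:,0]*c['fx']+c['cx'],s[:,1]*c['fy']+c['cy']]
def ray(c,px):
    d=np.array([(px[0]-c['cx'])/c['fx'],(px[1]-c['cy'])/c['fy']]); s=d.copy()
    for _ in range(30): s=d/(1+c['k1']*(s@s))
    E=np.array(c['extrinsics']); R=E[:3,:3]; o=-R.T@E[:3,3]
    v=R.T@np.array([s[0],-s[1],-1]); return o,v/np.linalg.norm(v)
def atz(c,px,z):
    o,v=ray(c,px); return o+v*(z-o[2])/v[2]
def tri(obs):
    A=np.zeros((3,3));b=np.zeros(3)
    for c,px in obs:
        o,v=ray(c,px);P=np.eye(3)-np.outer(v,v);A+=P;b+=P@o
    x=np.linalg.solve(A,b); return x,[np.linalg.norm((np.eye(3)-np.outer(ray(c,p)[1],ray(c,p)[1]))@(x-ray(c,p)[0])) for c,p in obs]
E
python3 - <<'E'
from h import *
np.set_printoptions(precision=4,suppress=True)
cs={}
for n in ['side','top','wrist']:
    c=snap(n,n+'0.png'); cs[n]=c
    E=np.array(c['extrinsics']);print(n,'cam at',-E[:3,:3].T@E[:3,3])
    for t in ['clamp','hinge','catch','buffer_mid','tab_mid','handle','bottle_mid','tray','done1_mid','done2_mid','capbin','cap1','grease']:
        r=bot.spot_point(t,n); print(t,[(np.round(x['point'],1),round(x['conf'],2)) for x in r[:3]])
o=bot.get_obs();print(o)
E
```

```text
pics
side cam at [ 0.2231 -0.5739  0.6246]
clamp [(array([242.5, 271.1]), 0.63)]
hinge [(array([269.9, 277.7]), 0.59)]
catch [(array([258.6, 211.8]), 0.96)]
buffer_mid [(array([266.4, 225.4]), 0.77), (array([260. , 212.5]), 0.43)]
tab_mid [(array([294.6, 203.3]), 0.59)]
handle [(array([236.4, 316.2]), 0.17)]
bottle_mid [(array([223. , 237.1]), 0.66)]
tray [(array([177.5, 187. ]), 0.73)]
done1_mid [(array([196.1, 134.3]), 0.56)]
done2_mid [(array([207.1, 152.2]), 0.8), (array([240.4, 267.9]), 0.6)]
capbin [(array([334.3, 391.9]), 0.84)]
cap1 [(array([266.9, 224.9]), 0.6), (array([238.5, 316.7]), 0.58), (array([190.2, 256.9]), 0.53)]
grease [(array([246.3, 172.9]), 0.87)]
top cam at [0.5455 0.0101 1.4371]
clamp [(array([290.9, 241.6]), 0.71)]
hinge [(array([324.2, 240.3]), 0.88), (array([188.4, 170.4]), 0.46)]
catch [(array([347.9, 148.3]), 0.71), (array([266.6, 205.3]), 0.59)]
buffer_mid [(array([280.8, 213. ]), 0.55), (array([276.4, 177.9]), 0.28)]
tab_mid [(array([275. , 176.8]), 0.73)]
handle [(array([266.9, 239.4]), 0.77)]
bottle_mid [(array([295.5, 255.1]), 0.91)]
tray [(array([1
[... 300 characters left out ...]
.45)]
grease [(array([188.4, 171.1]), 0.69)]
wrist cam at [ 0.2223 -0.4543  0.3736]
clamp []
hinge []
catch []
buffer_mid []
tab_mid []
handle []
bottle_mid []
tray []
done1_mid []
done2_mid []
capbin []
cap1 []
grease []
{'clock': 2.1, 'joint_pos': array([-1.262 ,  0.2406,  0.005 ,  1.3352,  0.    ,  1.5708]), 'joint_vel': array([ 0.0002, -0.0001,  0.0006, -0.0006, -0.0013,  0.0006]), 'tau': array([ -0.0002, -37.2204,  25.2686,   0.0014,  -0.    ,   0.    ]), 'eef_pos': array([ 0.152 , -0.4764,  0.2313]), 'tool_rot': array([-0.5709,  0.4172, -0.4172,  0.5709]), 'ft_force': array([ 1.0907, -0.9943,  0.5165]), 'ft_torque': array([ 0.0039,  0.0416, -0.0192]), 'grip_width': 0.08538542962159999}
```

View images.

View pics/side0.png

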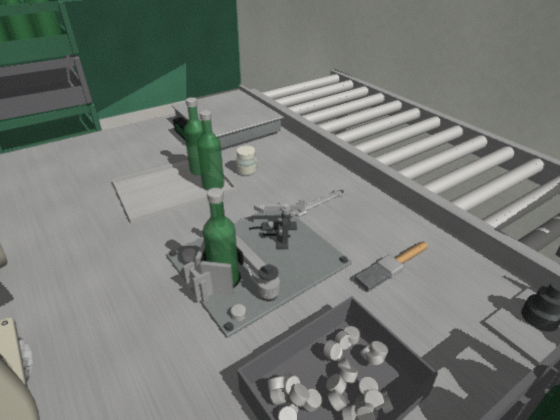

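View pics/top0.png

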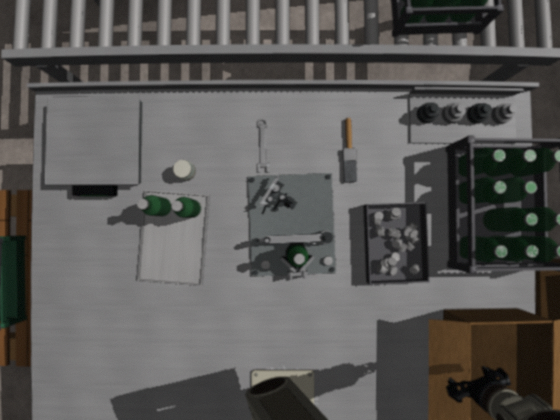

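```bash
python3 - <<'E'
import cv2
t=cv2.imread('pics/top0.png'); cv2.imwrite('pics/topz.png',cv2.resize(t[130:300,130:350],None,fx=3.6,fy=3.5,interpolation=cv2.INTER_CUBIC))
t=cv2.imread('pics/side0.png'); cv2.imwrite('pics/sidez.png',cv2.resize(t[110:360,150:350],None,fx=3,fy=2.4,interpolation=cv2.INTER_CUBIC))
E
```

```text
(no output)
```

View pics/topz.png

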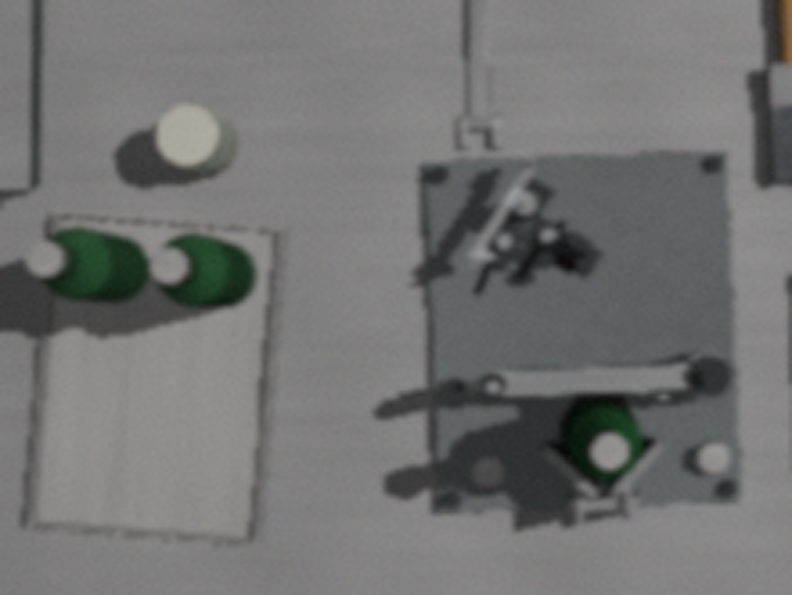

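View pics/sidez.png

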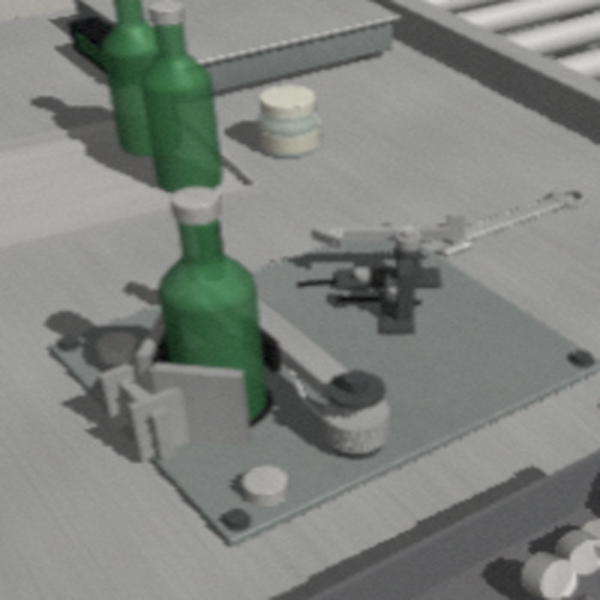

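```bash
cat > fit.py <<'E'
from h import *
from scipy.optimize import least_squares
np.set_printoptions(precision=4,suppress=True)
ct=snap('top');cs=snap('side')
print('R',__import__('scipy.spatial.transform',fromlist=['x']).Rotation.from_quat(bot.get_obs()['tool_rot']).as_matrix())
z=lambda a,b:np.array([a/3.6+130,b/3.5+130])
for n,p in dict(tl=(420,163),tr=(725,155),br=(738,502),bl=(432,512)).items(): print(n,atz(ct,z(*p),.01))
print('hinge',atz(ct,z(710,374),.075),'screw',atz(ct,z(493,384),.133),'cap top',atz(ct,z(609,450),.225))
# side
s=lambda a,b:np.array([a/3+150,b/2.4+110])
print('side cap top',atz(cs,s(197,197),.225), 'side corners bl?',atz(cs,s(233,540),.01),atz(cs,s(52,350),.01),atz(cs,s(600,363),.01))
print('tri cap',tri([(ct,z(609,450)),(cs,s(197,198))]))
print('tray corners',*[atz(ct,z(*p),.014) for p in [(50,217),(280,232),(255,540),(25,527)]])
print('done caps',*[atz(ct,z(*p),.218) for p in [(45,258),(168,265)]])
print('grease',atz(ct,z(188,135),.07))
for n in ['handle','bottle_mid','hinge','catch','tab_mid','buffer_mid']:
    for c,cn in ((ct,'top'),(cs,'side')):
        r=bot.spot_point(n,cn); zz={'handle':.105,'bottle_mid':.1175}.get(n,.06)
        print(n,cn,[(atz(c,x['point'],zz),round(x['conf'],2)) for x in r[:3]])
E
python3 fit.py
```

```text
R [[ 0.3039 -0.      0.9527]
 [-0.9527 -0.      0.3039]
 [ 0.     -1.     -0.    ]]
tl [0.6906 0.1122 0.01  ]
tr [ 0.6974 -0.1505  0.01  ]
br [ 0.3911 -0.1602  0.01  ]
bl [0.3826 0.1016 0.01  ]
hinge [ 0.5056 -0.1299  0.075 ] screw [0.4995 0.046  0.133 ] cap top [ 0.4534 -0.0408  0.225 ]
side cap top [ 0.4574 -0.0428  0.225 ] side corners bl? [ 0.398  -0.1639  0.01  ] [0.386  0.0857 0.01  ] [ 0.7023 -0.1502  0.01  ]
tri cap (array([ 0.4553, -0.0418,  0.2243]), [np.float64(0.002236589609728152), np.float64(0.002236589609728165)])
tray corners [0.643  0.4322 0.014 ] [0.6293 0.2323 0.014 ] [0.3581 0.2528 0.014 ] [0.3684 0.4519 0.014 ]
done caps [0.5978 0.3751 0.218 ] [0.5923 0.2832 0.218 ]
grease [0.7089 0.3006 0.07  ]
handle top [(array([0.51  , 0.0446, 0.105 ]), 0.85), (array([ 0.4993, -0.032 ,  0.105 ]), 0.42), (array([0.4966, 0.3101, 0.105 ]), 0.39)]
handle side []
bottle_mid top [(array([ 0.4491, -0.0455,  0.1175]), 0.94)]
bottle_mid side []
hinge top [(array([ 0.5089, -0.1251,  0.06  ]), 0.86)]
hinge side [(array([ 0.5089, -0.1333,  0.06  ]), 0.79)]
catch top [(array([0.6015, 0.0517, 0.06  ]), 0.79)]
catch side [(array([0.6047, 0.054 , 0.06  ]), 0.81)]
tab_mid top [(array([0.6789, 0.0215, 0.06  ]), 0.97)]
tab_mid side [(array([0.6828, 0.0307, 0.06  ]), 0.73)]
buffer_mid top [(array([0.5823, 0.0058, 0.06  ]), 0.78)]
buffer_mid side [(array([ 0.5869, -0.0012,  0.06  ]), 0.9), (array([0.5976, 0.0453, 0.06  ]), 0.18)]
```

```bash
cat > plan.py <<'E'
from h import *
from scipy.spatial.transform import Rotation as Ro
np.set_printoptions(precision=4,suppress=True)
def down(yaw): # tool x at yaw, tool y down
    x=np.array([np.cos(yaw),np.sin(yaw),0]);y=np.array([0,0,-1.]);return np.c_[x,y,np.cross(x,y)]
def pose():
    o=bot.get_obs(); return Ro.from_quat(o['tool_rot']).as_matrix(),np.array(o['eef_pos'])
def rows(wps,start=None,f=0,dec=1):
    """wps: (pos,yaw,n)"""
    R,p=start or pose(); out=[]
    for pos,yaw,n in wps:
        pos=np.array(pos,float);Rt=down(yaw)
        p0,R0=p.copy(),R.copy();rv=(Ro.from_matrix(R0.T@Rt)).as_rotvec()
        for i in range(1,n+1):
            Rg=R0@Ro.from_rotvec(rv*i/n).as_matrix();pg=p0+(pos-p0)*i/n
            a=np.round(np.degrees(Ro.from_matrix(R.T@Rg).as_rotvec()),dec);d=np.round(R.T@(pg-p)*1000,dec)
            out.append(' '.join('%g'%(v+0) for v in [*a,*d,f]))
            p=p+R@d/1000;R=R@Ro.from_rotvec(np.radians(a)).as_matrix()
    print('; '.join(out)); print('end',p,np.degrees(np.arctan2(R[1,0],R[0,0])))
def st():
    o=bot.get_obs();R,p=pose();print('t',round(o['clock'],2),'p',p,'yaw',np.degrees(np.arctan2(R[1,0],R[0,0])).round(2),'tilt',R[2].round(3),'F',o['ft_force'].round(2),'w',round(o['grip_width'],4));return o
E
python3 - <<'E'
from plan import *
st()
rows([([0.18,-0.44,0.29],np.radians(-70+5),1),([0.500,0.0455,0.27],np.radians(1.9),10)])
E
```

```text
t 2.8 p [ 0.152  -0.4763  0.2313] yaw -72.31 tilt [-0. -1. -0.] F [-0.46 -0.16 -0.51] w 0.0857
0 -7.3 0 -26.1 -58.7 37.8 0; 0 -6.7 0 -30.5 2 49.5 0; 0 -6.7 0 -24.5 2 52.7 0; 0 -6.7 0 -18.2 2 55.3 0; 0 -6.7 0 -11.6 2 56.9 0; 0 -6.7 0 -4.9 2 58 0; 0 -6.6 0 1.9 2 58.1 0; 0 -6.7 0 8.6 2 57.5 0; 0 -6.7 0 15.2 2 56.1 0; 0 -6.7 0 21.7 2 53.9 0; 0 -6.7 0 27.8 2 51.1 0
end [0.5    0.0455 0.27  ] 1.8921834432123916
```

```bash
python3 -m inch '0 0 0 0 -50 0 0; 0 -7.3 0 -26 -9 38 0; 0 -6.7 0 -30.5 2 49.5 0; 0 -6.7 0 -24.5 2 52.7 0; 0 -6.7 0 -18.2 2 55.3 0; 0 -6.7 0 -11.6 2 57 0'; python3 -c "
from plan import *
st();rows([([0.500,0.0455,0.20],np.radians(1.9),6)])"
```

```text
clock: 3.55
eef_pos: [0.3091, -0.2443, 0.2825]
tool_rot: [0.669, -0.23, 0.231, -0.668]
ft_force: [0.4, -0.6, -1.0]
grip_width: 0.0857
t 3.55 p [ 0.3091 -0.2443  0.2825] yaw -38.02 tilt [ 0.001 -1.     0.   ] F [ 0.43 -0.59 -0.98] w 0.0857
0 -6.7 0 -4.7 13.8 57.6 0; 0 -6.6 0 2.1 13.7 57.8 0; 0 -6.7 0 8.7 13.8 57.2 0; 0 -6.6 0 15.3 13.7 55.8 0; 0 -6.7 0 21.6 13.8 53.6 0; 0 -6.6 0.1 27.7 13.7 50.8 0
end [0.5    0.0455 0.2   ] 1.8815014727904176
```

```bash
python3 -m inch '0 -6.6 0 -4.9 2 58 0; 0 -6.7 0 1.9 2 58 0; 0 -6.7 0 8.6 2 57.5 0; 0 -6.7 0 15.2 2 56 0; 0 -6.7 0 21.7 2 54 0; 0 -6.7 0 27.8 2 51 0; 0 0 0 0 0 0 0; 0 0 0 0 0 0 0'; python3 -c "
from plan import *
st();c=snap('wrist','w1.png');t=snap('top','t1.png')
print(proj(c,[[.5,.0455,.133],[.5007,.0454,.07],[.5065,-.1295,.075]]))
for n in ['handle','hinge']:
  for x in bot.spot_point(n,'wrist'): print(n,x)
rows([([0.500,0.0455,0.20],np.radians(1.9),2)])"
```

```text
clock: 4.55
eef_pos: [0.4998, 0.0452, 0.27]
tool_rot: [0.707, 0.011, -0.012, -0.707]
ft_force: [-0.2, 0.5, 0.3]
grip_width: 0.0853
t 4.55 p [0.4998 0.0452 0.27  ] yaw 1.9 tilt [-0.001 -1.    -0.   ] F [-0.23  0.46  0.31] w 0.0853
[[279.2269 198.9885]
 [279.9509 183.9875]
 [279.9026 327.911 ]]
handle {'point': [282.6, 321.4], 'conf': 0.66}
handle {'point': [279.0, 193.5], 'conf': 0.6}
handle {'point': [276.1, 235.6], 'conf': 0.52}
hinge {'point': [281.1, 320.9], 'conf': 0.86}
hinge {'point': [279.4, 191.2], 'conf': 0.17}
0 -0.1 0 0.1 35.4 0.7 0; 0 0 0 0.1 35.4 0.8 0
end [0.5    0.0455 0.2   ] 1.8613696370418231
```

View pics/w1.png

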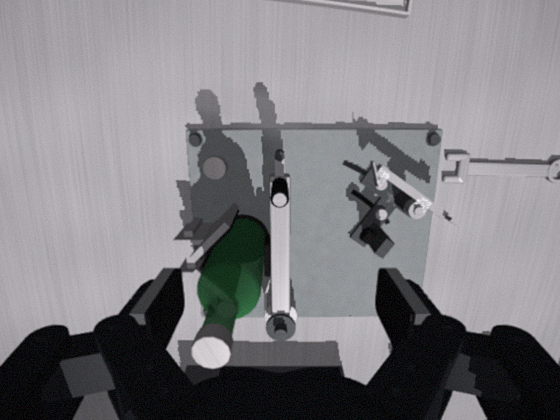

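```bash
python3 -m inch '0 0 0 0 50 0 0; 0 0 0 0 50 0 0; 0 0 0 0 50 0 0; 0 0 0 0 30 0 0; 0 0 0 0 0 0 0; 0 0 0 0 0 0 0'; python3 -c "
from plan import *
st();c=snap('wrist','w2.png');t=snap('top');
for px in [(345,163),(353,193)]:
  print(px)
import cv2
"
```

```text
clock: 5.5
eef_pos: [0.5013, 0.0448, 0.0919]
tool_rot: [-0.707, -0.012, 0.01, 0.707]
ft_force: [0.8, -0.2, 0.3]
grip_width: 0.0852
t 5.5 p [0.5013 0.0448 0.0919] yaw 1.83 tilt [ 0.002 -1.     0.   ] F [ 0.77 -0.21  0.34] w 0.0852
(345, 163)
(353, 193)
```

View pics/w2.png

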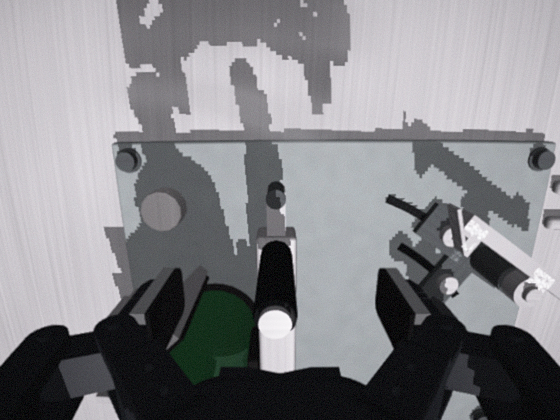

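```bash
python3 -c "
from plan import *
c=snap('wrist')
H=np.array([.5065,-.1295,.06])
for px in [(388,200),(402,247),(275,200),(275,240)]:
  p=atz(c,px,.06);d=p-H;print(px,p,'r',np.hypot(*d[:2]),'ang',np.arctan2(d[0],d[1])+.033)
"
python3 -m inch '0 0 0 -0.5 0 0 1; 0 0 0 0 0 0 1; 0 0 0 0 0 0 1; 0 0 0 0 0 0 1; 0 0 0 0 0 0 1;0 0 0 0 0 0 1'; python3 -c "
from plan import *
st()"
```

```text
(388, 200) [0.5613 0.0741 0.06  ] r 0.2108638095782726 ang 0.2960745379146825
(402, 247) [0.5731 0.0465 0.06  ] r 0.1881668647240109 ang 0.3950656622138421
(275, 200) [0.4992 0.0721 0.06  ] r 0.20176798883913957 ang -0.0032735305069473072
(275, 240) [0.4998 0.0487 0.06  ] r 0.178344731942436 ang -0.004305551917816654
clock: 6.4
eef_pos: [0.4996, 0.0453, 0.0904]
tool_rot: [-0.707, -0.012, 0.012, 0.707]
ft_force: [-1.7, 0.3, 3.7]
grip_width: 0.0156
t 6.4 p [0.4996 0.0453 0.0904] yaw 1.89 tilt [-0. -1.  0.] F [-1.7   0.32  3.69] w 0.0156
```

```bash
python3 -m inch '0 2.3 0 7 0 -0.14 1; 0 2.3 0 7 0 -0.14 1; 0 2.3 0 7 0 -0.14 1; 0 2.3 0 7 0 -0.14 1; 0 2.3 0 7 0 -0.14 1; 0 2.3 0 7 0 -0.14 1; 0 0 0 0 0 0 1; 0 0 0 0 0 0 1'; cat >> plan.py <<'E'
H=np.array([.5065,-.1295])
def arm():
    o=bot.get_obs();p=np.array(o['eef_pos'])[:2]-H;a=np.arctan2(p[0],p[1]);t=np.array([np.cos(a),-np.sin(a)]);r=np.array([np.sin(a),np.cos(a)])
    R,_=pose();F=o['ft_force'][:2]
    print('t',round(o['clock'],2),'ang',round(a+.035,4),'r',np.hypot(*p).round(4),'toolyaw-arm',round(np.degrees(np.arctan2(R[1,0],R[0,0]))+np.degrees(a),2),'Ft',(F@t).round(2),'Fr',(F@r).round(2),'Fz',o['ft_force'][2].round(2),'z',o['eef_pos'][2].round(4),'w',round(o['grip_width'],4))
E
python3 -c "
from plan import *
for i in range(3): arm(); snap('wrist','w3.png')
"
```

```text
clock: 7.4
eef_pos: [0.5399, 0.0422, 0.0904]
tool_rot: [-0.703, 0.074, -0.072, 0.704]
ft_force: [-5.9, 1.6, 6.5]
grip_width: 0.0157
t 7.4 ang 0.2274 r 0.1749 toolyaw-arm -0.83 Ft -6.05 Fr 0.45 Fz 6.53 z 0.0904 w 0.0157
t 7.45 ang 0.2274 r 0.175 toolyaw-arm -0.82 Ft -5.41 Fr 0.76 Fz 6.88 z 0.0904 w 0.0156
t 7.5 ang 0.227 r 0.1749 toolyaw-arm -0.85 Ft -6.36 Fr -0.11 Fz 7.51 z 0.0904 w 0.0159
```

View pics/w3.png

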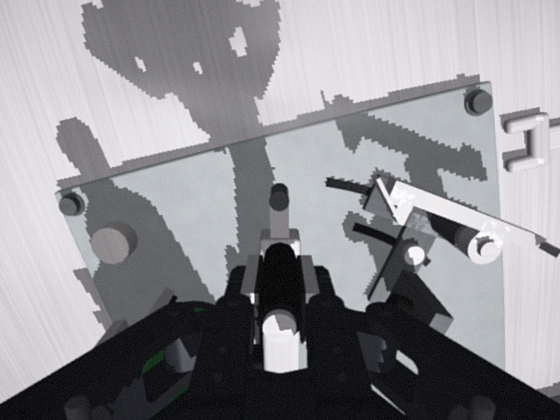

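```bash
python3 -m inch '0 1.2 0 3.5 0 -0.04 1; 0 1.2 0 3.5 0 -0.04 1; 0 0 0 0 0 0 1; 0 0 0 0 0 0 1';
python3 -c "
from plan import *
c=snap('wrist');arm();
for px in [(279,190),(328,183),(355,228)]:
  p=atz(c,px,.06);d=p[:2]-H;print(px,p,'r',np.hypot(*d[:2]),'ang',np.arctan2(d[0],d[1])+.035)
for i in range(2): arm(); snap('wrist','w4.png')
"
```

```text
clock: 8.05
eef_pos: [0.5467, 0.0408, 0.0904]
tool_rot: [-0.701, 0.089, -0.086, 0.702]
ft_force: [-6.1, 2.0, 6.3]
grip_width: 0.0158
t 8.1 ang 0.2666 r 0.175 toolyaw-arm -0.96 Ft -6.28 Fr 0.52 Fz 5.81 z 0.0904 w 0.0153
(279, 190) [0.5551 0.073  0.06  ] r 0.20822831142056417 ang 0.27032567783191275
(328, 183) [0.5813 0.0703 0.06  ] r 0.2133410826846493 ang 0.39315378166519266
(355, 228) [0.5906 0.0417 0.06  ] r 0.19078049326680377 ang 0.49180025419173146
t 8.1 ang 0.2666 r 0.175 toolyaw-arm -0.96 Ft -6.28 Fr 0.52 Fz 5.81 z 0.0904 w 0.0153
t 8.15 ang 0.2665 r 0.175 toolyaw-arm -0.97 Ft -6.8 Fr 1.07 Fz 5.99 z 0.0904 w 0.0153
```

View pics/w4.png

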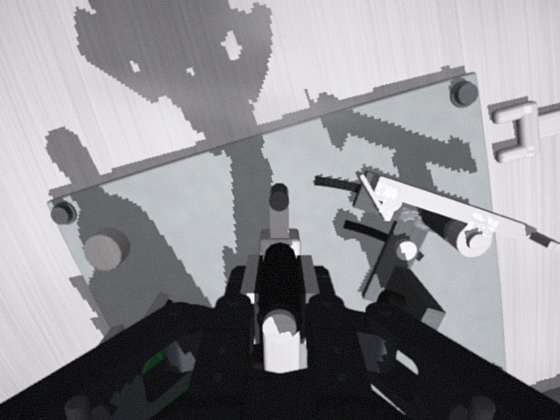

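```bash
python3 -c "
from plan import *
c=snap('wrist');
for px in [(316,180),(345,224),(363,172),(374,215),(405,250)]:
 for z in (.06,.07):
  p=atz(c,px,z);d=p[:2]-H;print(px,z,p,'r',np.hypot(*d[:2]).round(4),'ang',(np.arctan2(d[0],d[1])+.035).round(3))
"
python3 -m inch '0 1.2 0 3.5 0 -0.04 1; 0 0.6 0 1.7 0 -0.01 1; 0 0 0 0 0 0 1'; python3 -c "
from plan import *
for i in range(2): arm(); snap('wrist','w5.png')
"
```

```text
(316, 180) 0.06 [0.5754 0.0735 0.06  ] r 0.2143 ang 0.362
(316, 180) 0.07 [0.5748 0.0757 0.07  ] r 0.2162 ang 0.356
(345, 224) 0.06 [0.5856 0.0454 0.06  ] r 0.192 ang 0.46
(345, 224) 0.07 [0.5845 0.0492 0.07  ] r 0.195 ang 0.446
(363, 172) 0.06 [0.6005 0.0716 0.06  ] r 0.222 ang 0.472
(363, 172) 0.07 [0.5984 0.0739 0.07  ] r 0.2232 ang 0.46
(374, 215) 0.06 [0.6022 0.0466 0.06  ] r 0.2004 ang 0.533
(374, 215) 0.07 [0.6    0.0504 0.07  ] r 0.2027 ang 0.515
(405, 250) 0.06 [0.6161 0.0215 0.06  ] r 0.1866 ang 0.663
(405, 250) 0.07 [0.6132 0.0267 0.07  ] r 0.1892 ang 0.634
clock: 8.62
eef_pos: [0.5517, 0.0395, 0.0904]
tool_rot: [-0.7, 0.1, -0.097, 0.701]
ft_force: [-6.8, 2.7, 5.8]
grip_width: 0.0158
t 8.62 ang 0.2964 r 0.1749 toolyaw-arm -1.06 Ft -7.27 Fr 0.83 Fz 5.79 z 0.0904 w 0.0158
t 8.68 ang 0.2962 r 0.1749 toolyaw-arm -1.06 Ft -6.54 Fr 0.42 Fz 5.71 z 0.0904 w 0.0152
```

```bash
for i in 1; do python3 -m inch '0 0.6 0 1.75 0 -0.01 1; 0 0.6 0 1.75 0 -0.01 1; 0 0 0 0 0 0 1'; python3 -c "
from plan import *
for i in range(2): arm(); snap('wrist')
"; done; python3 -m inch '0 0.6 0 1.75 0 -0.01 1; 0 0.6 0 1.75 0 -0.01 1; 0 0 0 0 0 0 1'; python3 -c "
from plan import *
for i in range(2): arm(); snap('wrist')
"
```

```text
clock: 9.1
eef_pos: [0.555, 0.0386, 0.0904]
tool_rot: [-0.699, 0.107, -0.105, 0.7]
ft_force: [-6.3, 1.6, 7.2]
grip_width: 0.0156
t 9.1 ang 0.3162 r 0.1749 toolyaw-arm -1.12 Ft -6.5 Fr -0.24 Fz 7.17 z 0.0904 w 0.0156
t 9.15 ang 0.316 r 0.175 toolyaw-arm -1.12 Ft -6.42 Fr 0.88 Fz 6.81 z 0.0904 w 0.0155
clock: 9.57
eef_pos: [0.5584, 0.0376, 0.0904]
tool_rot: [-0.698, 0.114, -0.112, 0.698]
ft_force: [-5.4, 2.0, 6.7]
grip_width: 0.0159
t 9.57 ang 0.3359 r 0.1749 toolyaw-arm -1.18 Ft -5.78 Fr 0.29 Fz 6.67 z 0.0904 w 0.0159
t 9.62 ang 0.3358 r 0.175 toolyaw-arm -1.18 Ft -6.96 Fr 0.98 Fz 6.25 z 0.0904 w 0.0154
```

```bash
python3 -m inch '0 0.6 0 1.75 0 -0.01 1; 0 0.6 0 1.75 0 -0.01 1; 0 0 0 0 0 0 1'; python3 -c "
from plan import *
for i in range(2): arm(); snap('wrist','w6.png')
";  python3 -m inch '0 0.6 0 1.75 0 -0.01 1; 0 0.6 0 1.75 0 -0.01 1; 0 0 0 0 0 0 1'; python3 -c "
from plan import *
for i in range(3): arm(); snap('wrist','w6.png')
"
```

```text
clock: 10.05
eef_pos: [0.5617, 0.0365, 0.0904]
tool_rot: [-0.696, 0.122, -0.119, 0.697]
ft_force: [-6.7, 2.2, 6.0]
grip_width: 0.0157
t 10.05 ang 0.3558 r 0.175 toolyaw-arm -1.23 Ft -7.03 Fr -0.04 Fz 5.99 z 0.0904 w 0.0157
t 10.1 ang 0.3557 r 0.175 toolyaw-arm -1.23 Ft -6.78 Fr 1.68 Fz 6.1 z 0.0904 w 0.0155
clock: 10.52
eef_pos: [0.5649, 0.0354, 0.0904]
tool_rot: [-0.695, 0.129, -0.126, 0.696]
ft_force: [-6.5, 3.3, 6.5]
grip_width: 0.0156
t 10.53 ang 0.3755 r 0.175 toolyaw-arm -1.29 Ft -7.22 Fr 0.97 Fz 6.46 z 0.0904 w 0.0156
t 10.57 ang 0.3756 r 0.175 toolyaw-arm -1.28 Ft -6.45 Fr 1.16 Fz 5.92 z 0.0904 w 0.0154
t 10.62 ang 0.3755 r 0.1749 toolyaw-arm -1.29 Ft -7.19 Fr 0.49 Fz 5.52 z 0.0905 w 0.0155
```

View pics/w6.png

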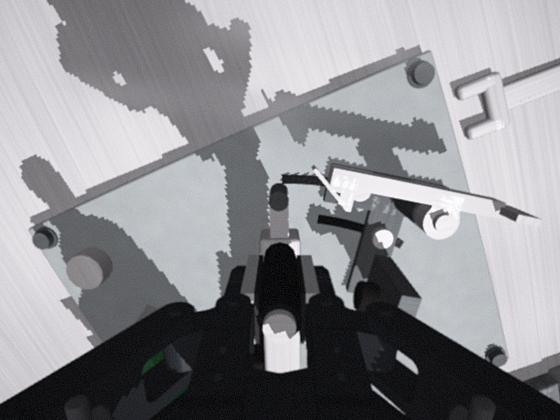

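```bash
python3 -m inch '0 0.6 0 1.75 0 -0.01 1; 0 0.6 0 1.75 0 -0.01 1; 0 0 0 0 0 0 1'; python3 -c "
from plan import *
for i in range(2): arm(); snap('wrist','w6.png')
";  python3 -m inch '0 0.6 0 1.75 0 -0.01 1; 0 0.6 0 1.75 0 -0.01 1; 0 0 0 0 0 0 1'; python3 -c "
from plan import *
for i in range(3): arm(); snap('wrist','w7.png')
";python3 -m inch '0 0.6 0 1.75 0 -0.01 1; 0 0.6 0 1.75 0 -0.01 1; 0 0 0 0 0 0 1'; python3 -c "
from plan import *
for i in range(3): arm(); snap('wrist','w7.png')
"
```

```text
clock: 11.05
eef_pos: [0.5682, 0.0342, 0.0904]
tool_rot: [-0.694, 0.136, -0.134, 0.695]
ft_force: [-6.3, 3.3, 6.5]
grip_width: 0.0156
t 11.05 ang 0.3955 r 0.1749 toolyaw-arm -1.35 Ft -7.03 Fr 0.87 Fz 6.48 z 0.0904 w 0.0156
t 11.1 ang 0.3954 r 0.1749 toolyaw-arm -1.34 Ft -6.74 Fr 0.38 Fz 6.98 z 0.0904 w 0.0159
clock: 11.52
eef_pos: [0.5715, 0.0329, 0.0905]
tool_rot: [-0.692, 0.143, -0.141, 0.693]
ft_force: [-5.0, 4.0, 6.3]
grip_width: 0.0154
t 11.53 ang 0.4154 r 0.1749 toolyaw-arm -1.4 Ft -6.16 Fr 1.86 Fz 6.29 z 0.0905 w 0.0154
t 11.57 ang 0.4153 r 0.175 toolyaw-arm -1.4 Ft -7.59 Fr 1.09 Fz 6.76 z 0.0905 w 0.0152
t 11.62 ang 0.4154 r 0.175 toolyaw-arm -1.39 Ft -7.44 Fr 1.16 Fz 5.61 z 0.0904 w 0.0158
clock: 12.05
eef_pos: [0.5747, 0.0316, 0.0904]
tool_rot: [-0.691, 0.151, -0.148, 0.692]
ft_force: [-6.3, 4.4, 6.1]
grip_width: 0.0158
t 12.05 ang 0.4353 r 0.175 toolyaw-arm -1.45 Ft -7.51 Fr 1.62 Fz 6.08 z 0.0904 w 0.0158
t 12.1 ang 0.4352 r 0.1749 toolyaw-arm -1.45 Ft -7.3 Fr 1.03 Fz 6.33 z 0.0904 w 0.0153
t 12.15 ang 0.4352 r 0.175 toolyaw-arm -1.45 Ft -6.9 Fr 1.47 Fz 6.42 z 0.0904 w 0.0155
```

View pics/w7.png

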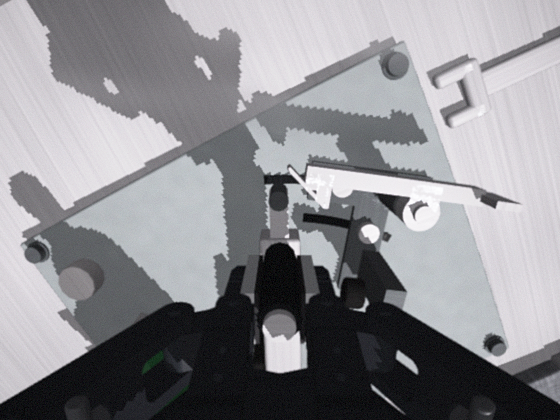

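```bash
python3 -m inch '0 0.6 0 1.75 0 -0.01 1; 0 0.6 0 1.75 0 -0.01 1; 0 0 0 0 0 0 1'; python3 -c "
from plan import *
for i in range(2): arm(); snap('wrist')
";  python3 -m inch '0 0.6 0 1.75 0 -0.01 1; 0 0.6 0 1.75 0 -0.01 1; 0 0 0 0 0 0 1'; python3 -c "
from plan import *
for i in range(3): arm(); snap('wrist')
";python3 -m inch '0 0.6 0 1.75 0 -0.01 1; 0 0.6 0 1.75 0 -0.01 1; 0 0 0 0 0 0 1'; python3 -c "
from plan import *
for i in range(3): arm(); snap('wrist','w8.png')
"
```

```text
clock: 12.58
eef_pos: [0.5778, 0.0302, 0.0904]
tool_rot: [-0.689, 0.158, -0.155, 0.69]
ft_force: [-6.2, 3.1, 6.4]
grip_width: 0.0155
t 12.57 ang 0.455 r 0.1749 toolyaw-arm -1.51 Ft -6.88 Fr 0.31 Fz 6.36 z 0.0904 w 0.0155
t 12.62 ang 0.4549 r 0.1749 toolyaw-arm -1.52 Ft -7.33 Fr 1.04 Fz 6.38 z 0.0904 w 0.0154
clock: 13.05
eef_pos: [0.581, 0.0288, 0.0905]
tool_rot: [-0.687, 0.165, -0.162, 0.689]
ft_force: [-6.0, 3.8, 6.7]
grip_width: 0.0156
t 13.05 ang 0.475 r 0.175 toolyaw-arm -1.56 Ft -7.02 Fr 0.86 Fz 6.65 z 0.0905 w 0.0156
t 13.1 ang 0.4749 r 0.175 toolyaw-arm -1.56 Ft -7.16 Fr 1.76 Fz 6.4 z 0.0905 w 0.0156
t 13.15 ang 0.4749 r 0.175 toolyaw-arm -1.56 Ft -6.72 Fr 0.47 Fz 6.18 z 0.0905 w 0.0156
clock: 13.58
eef_pos: [0.5841, 0.0273, 0.0904]
tool_rot: [-0.685, 0.172, -0.17, 0.687]
ft_force: [-6.1, 4.4, 5.6]
grip_width: 0.0156
t 13.57 ang 0.4947 r 0.175 toolyaw-arm -1.63 Ft -7.47 Fr 1.24 Fz 5.62 z 0.0904 w 0.0156
t 13.62 ang 0.4944 r 0.175 toolyaw-arm -1.63 Ft -7.68 Fr 1.19 Fz 6.29 z 0.0904 w 0.0152
t 13.68 ang 0.4945 r 0.175 toolyaw-arm -1.63 Ft -7.09 Fr 0.94 Fz 5.46 z 0.0904 w 0.0157
```

View pics/w8.png

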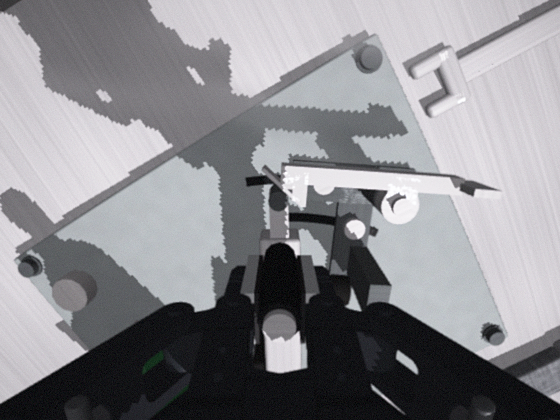

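```bash
for i in 1; do python3 -m inch '0 0.6 0 1.75 0 -0.01 1; 0 0.6 0 1.75 0 -0.01 1; 0 0 0 0 0 0 1'|grep clock; python3 -c "
from plan import *
for i in range(3): arm(); snap('wrist')
";  python3 -m inch '0 0.6 0 1.75 0 -0.01 1; 0 0.6 0 1.75 0 -0.01 1; 0 0 0 0 0 0 1'|grep clock; python3 -c "
from plan import *
for i in range(3): arm(); snap('wrist','w9.png')
"; done
```

```text
clock: 14.1
t 14.1 ang 0.5124 r 0.175 toolyaw-arm -1.8 Ft -7.98 Fr 1.43 Fz 6.21 z 0.0905 w 0.0156
t 14.15 ang 0.5124 r 0.175 toolyaw-arm -1.8 Ft -8.13 Fr 1.16 Fz 6.47 z 0.0905 w 0.0156
t 14.2 ang 0.5122 r 0.175 toolyaw-arm -1.8 Ft -8.7 Fr 1.82 Fz 6.6 z 0.0904 w 0.0159
clock: 14.62
t 14.62 ang 0.5304 r 0.175 toolyaw-arm -1.94 Ft -9.14 Fr 2.1 Fz 6.97 z 0.0904 w 0.0157
t 14.68 ang 0.5305 r 0.175 toolyaw-arm -1.94 Ft -8.39 Fr 2.23 Fz 7.56 z 0.0905 w 0.0158
t 14.72 ang 0.5304 r 0.175 toolyaw-arm -1.94 Ft -8.95 Fr 1.7 Fz 7.43 z 0.0904 w 0.0161
```

View pics/w9.png

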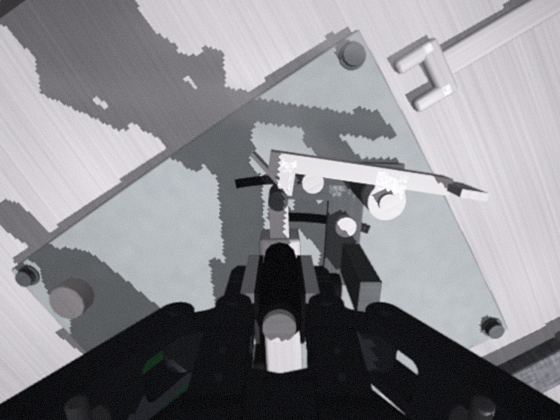

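```bash
python3 -m inch '0 0.6 0 1.75 0 -0.01 1; 0 0.6 0 1.75 0 -0.01 1; 0 0 0 0 0 0 1'|grep clock; python3 -c "
from plan import *
for i in range(3): arm(); snap('wrist')
";  python3 -m inch '0 0.6 0 1.75 0 -0.01 1; 0 0.6 0 1.75 0 -0.01 1; 0 0 0 0 0 0 1'|grep clock; python3 -c "
from plan import *
for i in range(3): arm(); snap('wrist','w10.png')
"
```

```text
clock: 15.15
t 15.15 ang 0.553 r 0.1749 toolyaw-arm -1.86 Ft -7.07 Fr 1.34 Fz 6.53 z 0.0904 w 0.0156
t 15.2 ang 0.5531 r 0.1749 toolyaw-arm -1.85 Ft -8.19 Fr 2.32 Fz 5.59 z 0.0904 w 0.0155
t 15.25 ang 0.553 r 0.175 toolyaw-arm -1.86 Ft -8.14 Fr 2.95 Fz 7.91 z 0.0904 w 0.0155
clock: 15.68
t 15.68 ang 0.5742 r 0.175 toolyaw-arm -1.85 Ft -7.98 Fr 2.27 Fz 4.96 z 0.0905 w 0.0155
t 15.72 ang 0.5742 r 0.1749 toolyaw-arm -1.85 Ft -7.82 Fr 1.54 Fz 4.97 z 0.0904 w 0.0155
t 15.78 ang 0.5742 r 0.175 toolyaw-arm -1.84 Ft -7.15 Fr 1.76 Fz 5.79 z 0.0905 w 0.0159
```

View pics/w10.png

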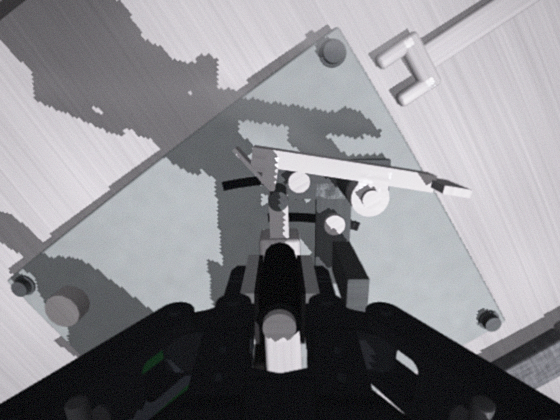

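```bash
python3 -m inch '0 0.6 0 1.75 0 -0.01 1; 0 0 0 0 0 0 1'|grep clock; python3 -c "
from plan import *
for i in range(3): arm(); snap('wrist')
";  python3 -m inch '0 0.3 0 0.9 0 0 1; 0 0 0 0 0 0 1'|grep clock; python3 -c "
from plan import *
for i in range(3): arm(); snap('wrist','w11.png')
"
```

```text
clock: 16.08
t 16.07 ang 0.5851 r 0.1749 toolyaw-arm -1.82 Ft -7.44 Fr 2.84 Fz 5.29 z 0.0905 w 0.0154
t 16.12 ang 0.585 r 0.175 toolyaw-arm -1.83 Ft -6.07 Fr 1.77 Fz 5.29 z 0.0905 w 0.0159
t 16.18 ang 0.5852 r 0.175 toolyaw-arm -1.82 Ft -7.05 Fr 1.53 Fz 6.06 z 0.0905 w 0.0156
clock: 16.48
t 16.48 ang 0.5894 r 0.175 toolyaw-arm -1.86 Ft -7.97 Fr 1.54 Fz 5.72 z 0.0905 w 0.0157
t 16.52 ang 0.5895 r 0.175 toolyaw-arm -1.85 Ft -8.21 Fr 2.13 Fz 5.47 z 0.0905 w 0.0156
t 16.57 ang 0.5894 r 0.175 toolyaw-arm -1.86 Ft -6.75 Fr 1.46 Fz 5.27 z 0.0905 w 0.0157
```

View pics/w11.png

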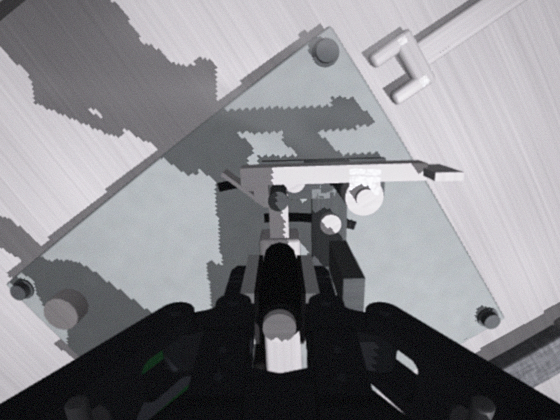

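```bash
python3 -m inch '0 -0.3 0 -0.9 0 0 1; 0 0 0 0 0 0 1'|grep clock; python3 -c "
from plan import *
for i in range(3): arm(); snap('wrist')
";  python3 -m inch '0 -0.3 0 -0.9 0 0 1; 0 0 0 0 0 0 1'|grep clock; python3 -c "
from plan import *
for i in range(3): arm(); snap('wrist','w12.png')
"
```

```text
clock: 16.88
t 16.88 ang 0.5888 r 0.175 toolyaw-arm -1.62 Ft -5.69 Fr 2.48 Fz 4.75 z 0.0904 w 0.0156
t 16.93 ang 0.5891 r 0.175 toolyaw-arm -1.61 Ft -5.15 Fr 1.55 Fz 4.05 z 0.0905 w 0.0161
t 16.98 ang 0.589 r 0.175 toolyaw-arm -1.61 Ft -6.23 Fr 2.93 Fz 4.94 z 0.0905 w 0.0158
clock: 17.27
t 17.27 ang 0.5889 r 0.175 toolyaw-arm -1.38 Ft -4.94 Fr 3.49 Fz 2.73 z 0.0905 w 0.0154
t 17.32 ang 0.589 r 0.175 toolyaw-arm -1.38 Ft -5.38 Fr 3.33 Fz 3.52 z 0.0905 w 0.0153
t 17.38 ang 0.589 r 0.1749 toolyaw-arm -1.38 Ft -4.19 Fr 3.87 Fz 3.32 z 0.0905 w 0.0155
```

View pics/w12.png

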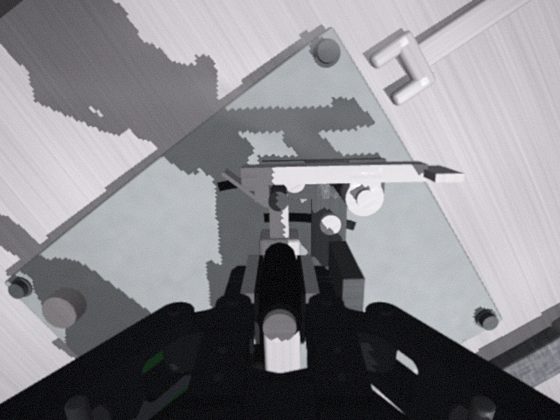

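```bash
python3 -m inch '0 -0.1 0 -0.9 0 0 1; 0 -0.1 0 -0.9 0 0 1; 0 0 0 0 0 0 1'|grep clock; python3 -c "
from plan import *
for i in range(4): arm(); snap('wrist')
"
```

```text
clock: 17.8
t 17.8 ang 0.5885 r 0.175 toolyaw-arm -1.27 Ft 0.51 Fr 5.07 Fz 0.1 z 0.0905 w 0.0154
t 17.85 ang 0.5886 r 0.1749 toolyaw-arm -1.27 Ft 0.43 Fr 6.0 Fz 0.21 z 0.0905 w 0.0157
t 17.9 ang 0.5884 r 0.1749 toolyaw-arm -1.28 Ft 0.14 Fr 5.55 Fz 0.57 z 0.0905 w 0.0155
t 17.95 ang 0.5886 r 0.1749 toolyaw-arm -1.27 Ft 0.41 Fr 5.62 Fz -0.29 z 0.0905 w 0.0151
```

```bash
python3 -m inch '0 0 0 0 0 1.5 1; 0 0 0 0 0 0 1'|grep clock; python3 -c "
from plan import *
for i in range(3): arm(); snap('wrist')
"
```

```text
clock: 18.25
t 18.25 ang 0.5883 r 0.1749 toolyaw-arm -1.34 Ft 2.24 Fr 1.15 Fz 2.27 z 0.0905 w 0.0154
t 18.3 ang 0.5881 r 0.1749 toolyaw-arm -1.35 Ft 2.77 Fr 1.02 Fz 1.18 z 0.0905 w 0.0159
t 18.35 ang 0.5881 r 0.175 toolyaw-arm -1.35 Ft 2.66 Fr 0.8 Fz 2.17 z 0.0905 w 0.0155
```

Now slightly over-eased (2.5 N toward the catch); bring the tangential load back to zero.

```bash
python3 -m inch '0 0 0 0.7 0 0.4 1; 0 0 0 0 0 0 1'|grep clock; python3 -c "
from plan import *
for i in range(4): arm(); snap('wrist','w13.png')
"
```

```text
clock: 18.65
t 18.65 ang 0.5882 r 0.1749 toolyaw-arm -1.35 Ft 1.99 Fr -1.58 Fz 3.9 z 0.0905 w 0.0162
t 18.7 ang 0.588 r 0.175 toolyaw-arm -1.36 Ft 2.83 Fr -2.07 Fz 3.67 z 0.0905 w 0.0153
t 18.75 ang 0.5882 r 0.175 toolyaw-arm -1.35 Ft 1.79 Fr -2.99 Fz 3.98 z 0.0905 w 0.0156
t 18.8 ang 0.5879 r 0.175 toolyaw-arm -1.36 Ft 2.62 Fr -3.49 Fz 4.61 z 0.0904 w 0.0157
```

View pics/w13.png

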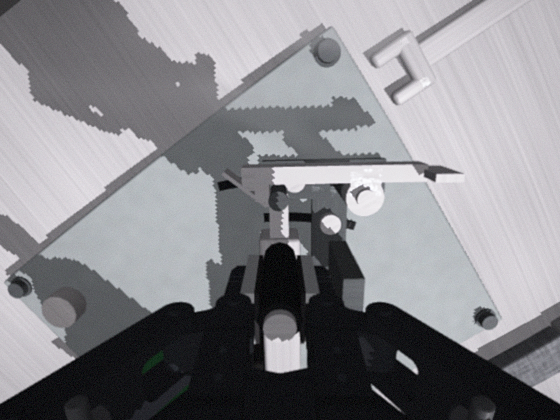

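```bash
python3 -m inch '0 0 0 0.7 0 -0.6 1; 0 0 0 0 0 0 1; 0 0 0 0 0 0 1'|grep clock; python3 -c "
from plan import *
for i in range(3): arm(); snap('wrist')
"
```

```text
clock: 19.23
t 19.23 ang 0.5882 r 0.175 toolyaw-arm -1.31 Ft 0.43 Fr -1.88 Fz 5.76 z 0.0904 w 0.0156
t 19.27 ang 0.5882 r 0.175 toolyaw-arm -1.31 Ft -0.34 Fr -2.38 Fz 4.73 z 0.0905 w 0.0158
t 19.32 ang 0.5882 r 0.175 toolyaw-arm -1.31 Ft -0.13 Fr -1.94 Fz 5.63 z 0.0905 w 0.0158
```

```bash
python3 -m inch '0 0 0 0 0 0 0.75; 0 0 0 0 0 0 0.6; 0 0 0 0 0 0 0.5; 0 0 0 0 0 0 0.5'; python3 -c "
from plan import *
for i in range(2): arm(); snap('wrist','w14.png')
"
```

```text
clock: 19.88
eef_pos: [0.5987, 0.0194, 0.09]
tool_rot: [-0.678, 0.201, -0.201, 0.678]
ft_force: [0.2, 0.4, 0.3]
grip_width: 0.043
t 19.88 ang 0.5894 r 0.1751 toolyaw-arm -1.24 Ft -0.01 Fr 0.47 Fz 0.26 z 0.09 w 0.043
t 19.93 ang 0.5898 r 0.1751 toolyaw-arm -1.22 Ft -1.16 Fr -1.12 Fz 0.13 z 0.0901 w 0.0427
```

View pics/w14.png

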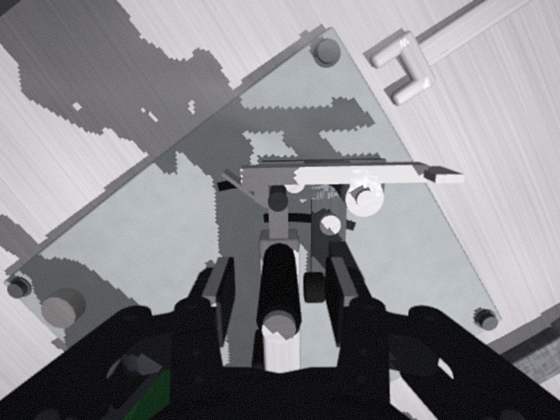

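```bash
python3 -m inch '0 0 0 0 -30 0 0.4; 0 0 0 0 -60 0 0.2; 0 0 0 0 -60 0 0; 0 0 0 0 -60 0 0;0 0 0 0 0 0 0;0 0 0 0 0 0 0'; python3 -c "
from plan import *
st();rows([([0.4555,-0.0415,0.29],0,4)])
c=snap('wrist','w15.png');t=snap('top','t15.png')"
```

```text
clock: 20.72
eef_pos: [0.5988, 0.0192, 0.3]
tool_rot: [-0.678, 0.201, -0.201, 0.678]
ft_force: [-0.3, -0.1, -0.4]
grip_width: 0.085
t 20.73 p [0.5988 0.0192 0.3   ] yaw -33.01 tilt [-0. -1.  0.] F [-0.34 -0.06 -0.45] w 0.085
0 -8.3 0 -21.8 2.5 -32.3 0; 0 -8.2 0 -26.2 2.5 -28.7 0; 0 -8.3 0 -30 2.5 -24.8 0; 0 -8.2 0 -33.3 2.5 -20.1 0
end [ 0.4555 -0.0415  0.29  ] -0.011078659738517127
```

View pics/w15.png

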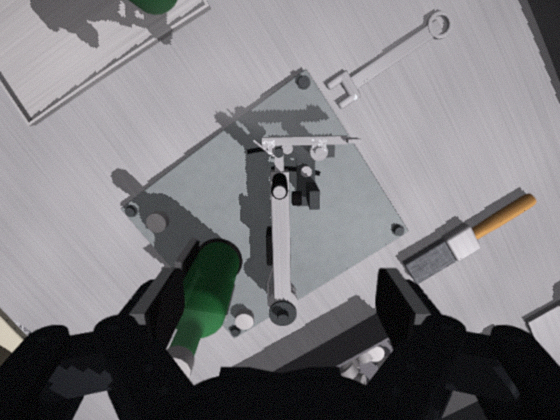

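```bash
python3 -m inch '0 -8.3 0 -21.8 2.5 -32.3 0; 0 -8.2 0 -26.2 2.5 -28.7 0; 0 -8.3 0 -30 2.5 -24.8 0; 0 -8.2 0 -33.3 2.5 -20.1 0; 0 0 0 0 0 0 0; 0 0 0 0 0 0 0'; python3 -c "
from plan import *
st()
c=snap('wrist','w16.png');t=snap('top','t16.png');s=snap('side','s16.png')
print(proj(c,[[.4555,-.0415,.225]]),proj(t,[[.4555,-.0415,.225]]),proj(s,[[.4555,-.0415,.225]]))
for n,k in (('wrist',c),('top',t),('side',s)):
  for x in bot.look_for('bottle_mid',n)[:3]: print(n,x)
"
```

```text
clock: 21.58
eef_pos: [0.4555, -0.0414, 0.2895]
tool_rot: [-0.707, 0.001, -0.0, 0.707]
ft_force: [-0.4, -0.6, -0.3]
grip_width: 0.0852
t 21.57 p [ 0.4555 -0.0414  0.2895] yaw -0.07 tilt [-0.001 -1.     0.   ] F [-0.41 -0.57 -0.29] w 0.0852
[[278.7801 227.3006]] [[299.4152 257.7572]] [[214.3101 192.0934]]
wrist {'extent': [248.7, 150.7, 315.2, 244.9], 'conf': 0.88}
side {'extent': [203.7, 187.5, 238.4, 284.0], 'conf': 0.6}
```

View pics/w16.png

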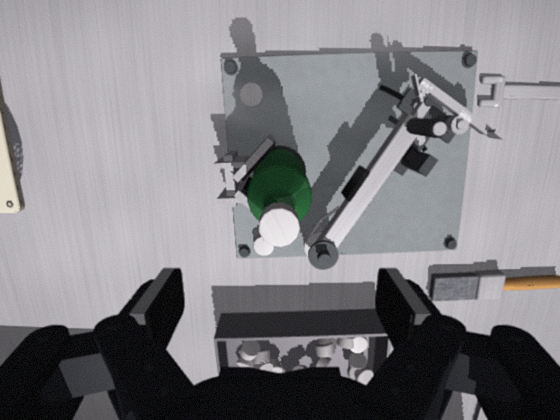

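View pics/s16.png

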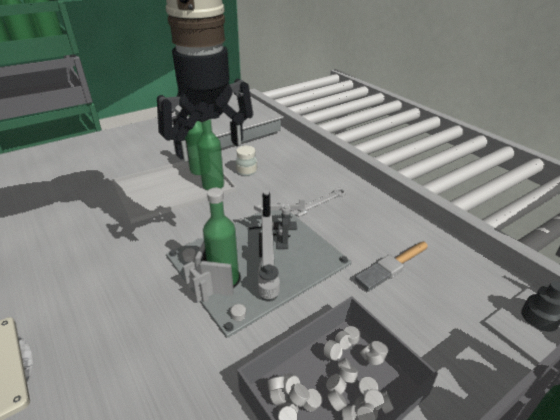

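```bash
python3 -m inch '0 0 0 0 40 1 0; 0 0 0 0 45 0 0; 0 0 0 0 30 0 0; 0 0 0 0 0 0 0; 0 0 0 0 0 0 1; 0 0 0 0 0 0 1; 0 0 0 0 0 0 1; 0 0 0 0 0 0 1; 0 0 0 0 0 0 1; 0 0 0 0 0 0 1'; python3 -c "
from plan import *
st();snap('side','s17.png')"
```

```text
clock: 23.12
eef_pos: [0.4563, -0.0406, 0.1765]
tool_rot: [0.707, 0.001, 0.001, -0.707]
ft_force: [-0.9, 0.5, 5.9]
grip_width: 0.0252
t 23.12 p [ 0.4563 -0.0406  0.1765] yaw -0.01 tilt [ 0.002 -1.    -0.   ] F [-0.87  0.5   5.92] w 0.0252
```

View pics/s17.png

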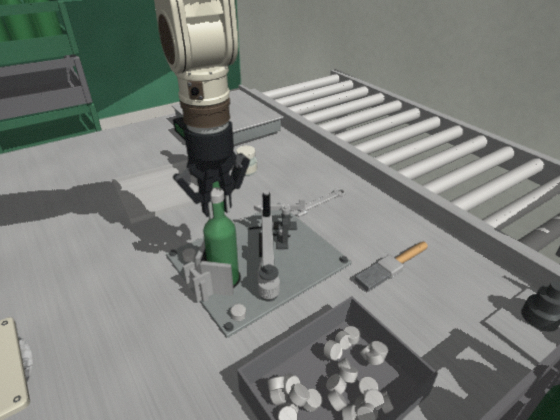

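```bash
python3 -m inch '0 0 0 0 -5 0 1; 0 0 0 0 -10 0 1; 0 0 0 0 -10 0 1; 0 0 0 0 0 0 1; 0 0 0 0 0 0 1'; python3 -c "
from plan import *
st();snap('side','s18.png');st()
import cv2
a=cv2.imread('pics/s18.png');cv2.imwrite('pics/s18z.png',cv2.resize(a[100:320,150:330],None,fx=3.3,fy=2.7,interpolation=2))"
```

```text
clock: 23.8
eef_pos: [0.4556, -0.0405, 0.2003]
tool_rot: [0.707, 0.0, 0.0, -0.707]
ft_force: [1.0, -1.2, -3.6]
grip_width: 0.0255
t 23.8 p [ 0.4556 -0.0405  0.2003] yaw -0.01 tilt [ 0. -1. -0.] F [ 0.99 -1.22 -3.61] w 0.0255
t 23.85 p [ 0.4556 -0.0405  0.2002] yaw -0.01 tilt [ 0. -1.  0.] F [ 1.04  0.04 -3.14] w 0.0255
```

View pics/s18z.png

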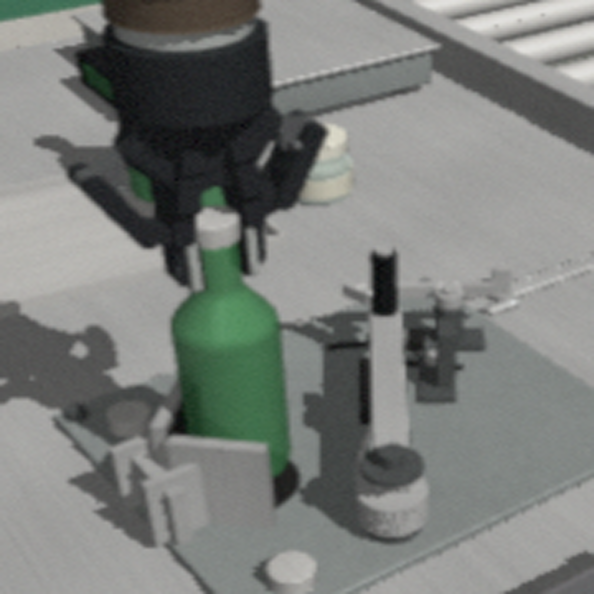

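```bash
python3 -m inch '0 0 0 0 -20 0 1; 0 0 0 0 -30 0 1; 0 0 0 0 -30 0 1; 0 0 0 0 -25 0 1; 0 0 0 0 -5 8 1; 0 0 0 -2 0 20 1; 0 0 0 -2 0 35 1; 0 0 0 -2 0 45 1; 0 0 0 -2 0 45 1; 0 0 0 -2 0 45 1; 0 0 0 -2 0 45 1; 0 0 0 -2 0 45 1'; python3 -m inch '0 0 0 -1 0 40 1; 0 0 0 -1 0 30 1; 0 0 0 -1 0 19 1; 0 0 0 0 0 10 1; 0 0 0 0 0 0 1; 0 0 0 0 0 0 1'; python3 -c "
from plan import *
st();snap('side','s19.png');t=snap('top','t19.png');
import cv2
cv2.imwrite('pics/t19z.png',cv2.resize(t['color'][130:300,100:350],None,fx=3.2,fy=3.2))"
```

```text
clock: 25.35
eef_pos: [0.4405, 0.2491, 0.3086]
tool_rot: [0.708, -0.001, -0.001, -0.707]
ft_force: [1.3, -0.2, -2.9]
grip_width: 0.0253
clock: 26.1
eef_pos: [0.4388, 0.3455, 0.3104]
tool_rot: [0.707, -0.0, 0.0, -0.707]
ft_force: [0.4, 0.7, -3.9]
grip_width: 0.0252
t 26.1 p [0.4388 0.3455 0.3104] yaw -0.07 tilt [ 0.    -1.    -0.001] F [ 0.35  0.68 -3.92] w 0.0252
```

View pics/s19.png

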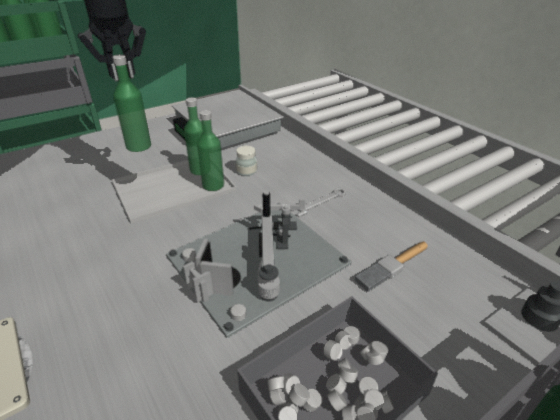

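View pics/t19z.png

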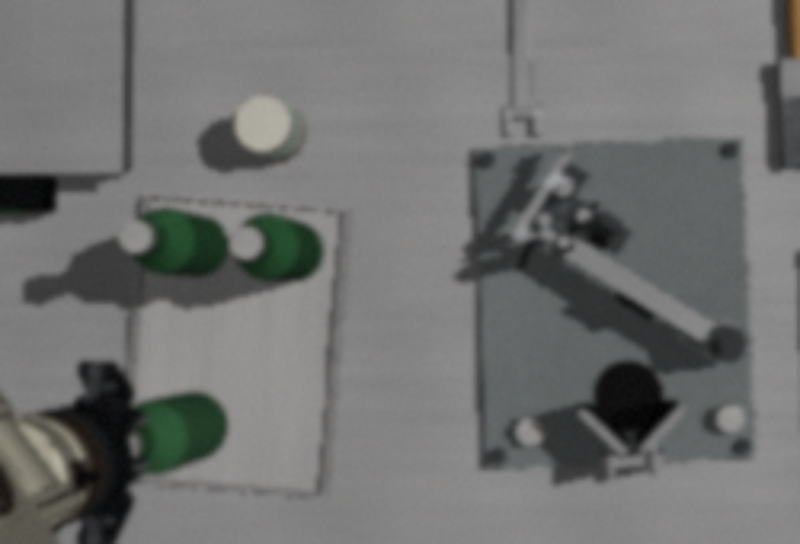

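```bash
python3 -m inch '0 0 0 0 25 0 1; 0 0 0 0 35 0 1; 0 0 0 0 35 0 1; 0 0 0 0 25 0 1; 0 0 0 0 12 0 1; 0 0 0 0 5 0 1; 0 0 0 0 0 0 1'; python3 -c "
from plan import *
st();snap('side');st()"
```

```text
clock: 27.08
eef_pos: [0.439, 0.3467, 0.174]
tool_rot: [-0.707, -0.0, -0.0, 0.707]
ft_force: [-0.4, 0.6, -3.5]
grip_width: 0.0253
t 27.07 p [0.439  0.3467 0.174 ] yaw -0.02 tilt [ 0.001 -1.     0.001] F [-0.35  0.57 -3.45] w 0.0253
t 27.12 p [0.4392 0.3469 0.1744] yaw -0.02 tilt [ 0.002 -1.     0.001] F [-0.52  0.63 -3.46] w 0.0253
```

```bash
python3 -m inch '0 0 0 0 2 0 1; 0 0 0 0 1 0 1; 0 0 0 0 0 0 1'; python3 -m inch '0 0 0 0 1 0 1; 0 0 0 0 0 0 1';python3 -m inch '0 0 0 0 1 0 1; 0 0 0 0 0 0 1'
```

```text
clock: 27.5
eef_pos: [0.4386, 0.3465, 0.1704]
tool_rot: [-0.707, 0.0, -0.0, 0.707]
ft_force: [0.0, -0.7, -4.6]
grip_width: 0.025
clock: 27.75
eef_pos: [0.4388, 0.3467, 0.1697]
tool_rot: [-0.707, -0.0, -0.0, 0.707]
ft_force: [-0.3, -0.4, -1.8]
grip_width: 0.0253
clock: 28.0
eef_pos: [0.4391, 0.3471, 0.1696]
tool_rot: [-0.707, -0.001, -0.001, 0.708]
ft_force: [-1.6, -0.1, 6.1]
grip_width: 0.0253
```

```bash
python3 -m inch '0 0 0 0 -0.5 0 1; 0 0 0 0 0 0 1; 0 0 0 0 0 0 0.8; 0 0 0 0 0 0 0.6; 0 0 0 0 0 0 0.3; 0 0 0 0 0 0 0; 0 0 0 0 0 0 0; 0 0 0 0 0 0 0'; python3 -c "
from plan import *
st();snap('wrist','w20.png')"
```

```text
clock: 29.0
eef_pos: [0.4386, 0.3465, 0.1687]
tool_rot: [0.707, -0.0, 0.0, -0.707]
ft_force: [0.1, -0.4, 0.2]
grip_width: 0.0851
t 29.0 p [0.4386 0.3465 0.1687] yaw -0.01 tilt [-0. -1. -0.] F [ 0.06 -0.35  0.23] w 0.0851
```

View pics/w20.png

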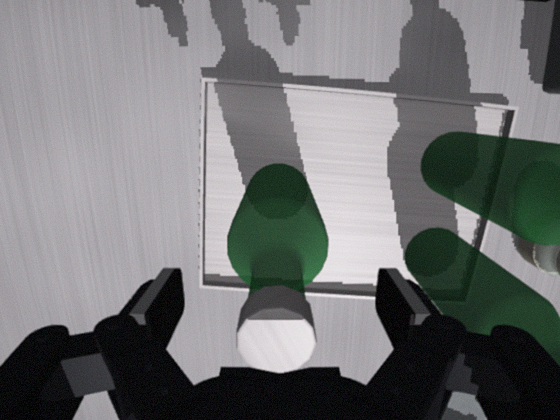

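Bottle stands between the open fingers (cap at (276,340)), inside the tray walls. Retreat straight up.

```bash
python3 -m inch '0 0 0 0 -20 0 0; 0 0 0 0 -45 0 0; 0 0 0 0 -50 0 0; 0 0 0 0 -30 0 0; 0 0 0 -40 0 -30 0; 0 0 0 -45 0 -40 0; 0 0 0 -40 0 -40 0; 0 0 0 0 0 0 0; 0 0 0 0 0 0 0'; python3 -c "
from plan import *
st();s=snap('side','s21.png');t=snap('top','t21.png');
import cv2
cv2.imwrite('pics/t21z.png',cv2.resize(t['color'][130:300,100:350],None,fx=3.2,fy=3.2))"
```

```text
clock: 30.18
eef_pos: [0.3141, 0.2369, 0.3145]
tool_rot: [-0.707, -0.001, -0.001, 0.708]
ft_force: [0.9, 0.2, 1.0]
grip_width: 0.0857
t 30.18 p [0.3141 0.2369 0.3145] yaw -0.01 tilt [ 0.002 -1.     0.002] F [0.94 0.24 1.  ] w 0.0857
```

View pics/s21.png

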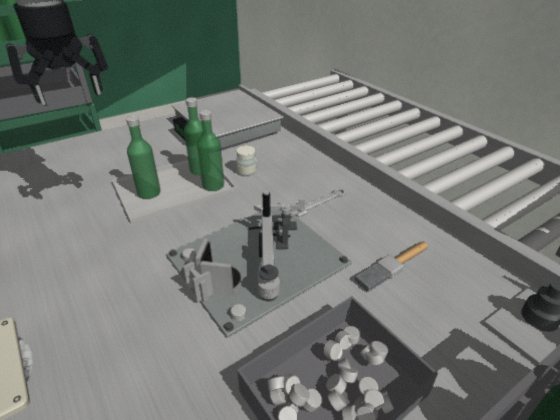

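View pics/t21z.png

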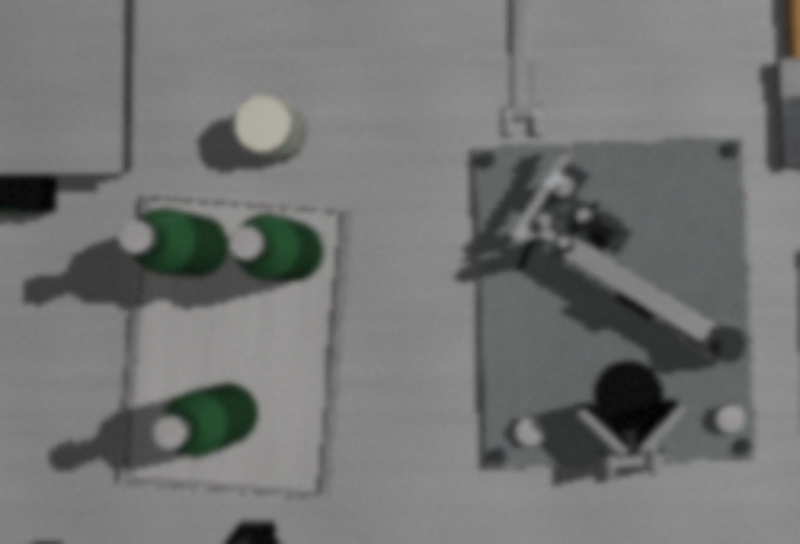

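All as asked: the bottle stands on the tray, the clamp is cocked, and the other things are where they were.

```bash
python3 -c "
from workcell import bot
print(bot.job_done(), bot.get_obs()['clock'])"
```

```text
the job is handed in; nothing more can be done
the job is handed in; nothing more can be done
```

The clamp is cocked and the bottle stands upright on the tray's free half. I handed the job in at about 30 s of the 72 s allowed.

- **Clamp:** I gripped the handle and drew the arm back slowly. The catch's ramp showed at about 0.50 rad, and in the wrist picture the catch lever dropped in at about 0.59 rad. No buffer load was felt. I then eased the arm back against the catch until the load along the handle's path was about 0 N, and let go. While easing, the load briefly went about 2.5 N past zero, toward the catch. The arm stayed hooked.
- **Bottle:** I lifted it by the neck and cap, set it down at about (0.439, 0.347) with roughly 10 N of contact, and let go.
- **Final check:** The last top and side pictures show the bottle upright inside the tray rim and the arm still cocked. Both finished bottles are standing, and the loose caps, spanner, brush, jar and bin look unmoved.

Two readings did not quite agree with the given sizes:

- **Grip width on the bottle:** It read 25 mm, between the 24 mm neck and the 28 mm cap. The pads probably bore on the cap's lower edge, but nothing slipped.
- **Hooked angle:** The arm hooked at about 0.588 rad, nearly the same as my furthest draw of 0.5894 rad, so the overtravel past the catch was smaller than the stated 0.005 rad. Those angles come from my own estimate of the hinge position.

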